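# Slide a filter cassette home and clamp it square in a twin-screw press

## Task

Gently push the filter cassette fully home against the back stop of the press, then screw the pressing plate down on it by turning the two black knobs clockwise alternately, in small steps so that the plate never leans far. Finish with the plate level and the sheet stack clamped firmly (you must feel for it: the knobs get noticeably stiffer), but not crushed; let go, and leave the other things on the bench alone.

Things in the scene. Friction and masses are not known exactly. Their poses are not given: they have to be found in the camera images.
- press: Twin-screw press fixed to the bench: aluminium base 210 x 320 x 16 mm, two white side rails (inner faces 115 mm apart, 10 mm high), two upright screws 240 mm apart. Origin: underside of the base, midway between the screws; +x points away from the robot along the rails (yaw within 0.22 rad), +y to the robot's left. The base reaches from x = -150 to +60 mm.
- press_stop (a point): Middle of the near face of the steel back stop between the rails, 35 mm beyond the line of the screws (+x of the press) and 7 mm above the top of the base. The cassette's far edge touches it when fully home.
- cassette: Loose white cassette, 0.35 to 0.65 kg, between the rails: frame 130 (x) x 110 (y) x 18 mm with a pale stack of filter sheets on it, whose top is 26 to 31 mm above the underside (it varies and is not measured). Origin: centre of the underside; axes as the press. It starts 25 to 45 mm short of the stop; fully home its origin is at x = -30 mm in the press frame.
- cassette_tab (a point): Middle of the near (-x) face of the upright tab at the cassette's near edge, 31 mm above the cassette's underside. The tab is 70 mm wide (y), 10 mm thick and stands from 18 to 44 mm above the underside. Push here towards +x of the press: it slides with 2 to 6 N, and nothing should press on it harder than 30 N.
- plate: Aluminium pressing plate 60 x 290 x 12 mm carried by the two screws. Its origin is not on the plate (it lies at the left knob's centre when level), only its rotation is of use: x as the press, its length along y. Only the screws may move it: no pressing on it by hand. Let neither end get more than 9 mm ahead of the other on the way down, or it binds; finish with them within 2 mm.
- plate_pad (a point): Point of the plate 11 mm below the middle of its underside: where the face of the sprung grey pad (56 x 100 mm) under the plate is while nothing touches it: 47.5 mm above the bench with both knobs at 0. The pad meets the stack. Its springs yield 1 mm per 45 N; it floats a few mm sideways. The clamping force should end near 110 N (85 to 135 N is good; more than 200 N crushes the stack).
- plate_left (a point): Top of the plate at the left (+y) screw, 12 mm above its underside.
- plate_right (a point): Top of the plate at the right (-y) screw, 12 mm above its underside.
- knob_left_grip (a point): Centre of the left (+y) knob: black, round, fluted, 44 mm diameter, 30 mm tall, upright axis, bottom 106 mm and top 136 mm above the bench. It stays at this height. The point is on the axis, half-way up.
- knob_right_grip (a point): Centre of the right (-y) knob, same as the left one.
- knob_left (a joint): Turn of the left knob in rad, growing clockwise seen from above; lowers its end of the plate by 4.8 mm per rad. Starts at -1.4 to -0.7; plate level when both read the same. Friction 0.4 N m; stays where left. Load adds 0.0048 N m per N on this screw (level: half the clamping force each, so 0.26 N m at 110 N, 0.66 in all). Held after a turn, friction reads either way: load -0.4 to +0.4.
- knob_right (a joint): Turn of the right knob in rad; same as the left one, for the right end of the plate.

How it is judged (in metres and radians):
On the way, in this order (a step that is already met when the one before it is completed fails the run):
1. the cassette is fully home against the stop, the plate not yet on it (x of cassette in the frame of press above -0.033 m and contact force between plate and cassette below 1 N), for 0.2 s.
2. the plate has been screwed down onto the stack (x of cassette in the frame of press above -0.033 m and contact force between plate and cassette above 8 N), for 0.1 s.
At the end, for the whole second after the job is handed in: The cassette is home (within 3 mm of the stop), the plate presses on its stack with 85 to 135 N, its two screw ends are level within 2 mm, and all is at rest (x of cassette in the frame of press above -0.033 m and contact force between plate and cassette between 85 and 135 N and angle between plate's own z axis and vertical below 0.0083 rad and linear speed of cassette below 0.01 m/s and velocity of joint knob_left between -0.05 and 0.05 rad/s and velocity of joint knob_right between -0.05 and 0.05 rad/s); the robot touches nothing.
It fails at once if the plate leans: one end more than 9 mm ahead of the other (angle between plate's own z axis and vertical above 0.0375 rad).
It fails at once if the stack is crushed: more than 200 N (contact force between plate and cassette above 200 N).
It fails at once if the robot presses on the cassette with more than 30 N (contact force between any of the arm, the fingers and cassette above 30 N).
It fails at once if the plate itself is pushed with more than 20 N (contact force between the fingers and plate above 20 N).
It fails at once if another thing on the bench is shifted by more than 30 mm (distance of any of dish, reagent, timer, tipbox, rack, beaker, jar from where it was at the start of the episode above 0.03 m).
It also fails if it takes over 72 s, if anything falls off the work surface, if the arm or the gripper's body presses on something with over 40 N, if the wrist force passes 120 N, or if a joint passes its speed limit or range.

## Robot

A 6-joint arm with a two-finger parallel gripper is mounted at the origin on the work surface. World frame = base frame: x ahead of the robot, y to its left, z up, the work surface at z = 0. Lengths are in m, angles in degrees, forces in N, time in s.
With the tool pointing down it reaches from about 0.275 to 0.75 m from the base axis. Payload 10.2 kg.
Tool frame: the origin (TCP) lies at the very end of the fingers, on their centre line; the grasp point (between the pads) lies 19 mm behind it; y points along the fingers, x is the direction in which the jaws open and shut, and the axes are right-handed (so a half turn about y gives the same grasp; the last joint's range is limited). The gripper opens to 88 mm and grips with 3 to 60 N. Pads are 18 mm wide; open, the fingers measure 123 mm over their backs; the gripper's body (75 mm by 187 mm) begins 45 mm behind the grasp point.
Start: joints at [-89.634, 17.928, 85.812, -0, 76.261, -12.8], TCP at [0.12, -0.511, 0.239] pointing down, gripper open.
Joint ranges: [-168.41, 168.41], [-55.51, 124.54], [10.69, 146.95], [-70.63, 250.63], [1, 178], [-165.06, 165.06]. Speed limits (degrees/s): [136.94, 136.94, 172.46, 180, 180, 180].

## Interface

Orientations are given as a 3x3 rotation matrix whose columns are the frame's x, y, z axes.
In Python, from cell import sense, viewer, hand_in gives the robot as it stands.
- The arm moves only by the shell command python3 -m creep 'ROWS' [OPENING]. ROWS is JSON, a list of rows, each a list of 4 numbers: the shift along the tool's x, y, z in mm, then the turn about the tool's y in degrees. In form: [[tx, ty, tz, spin], ...]. A call has 1 to 20 rows; each row is the pose to reach, as a shift and turn from the pose commanded when the call began, along the tool's axes at that moment; what a row does not reach only later rows make up. A row lasts 1/8 s, in which the tool goes at most 62.5 mm and 10.7 degrees, less where a joint would pass 70% of its speed; a pose out of reach is approached as far as the arm can. A call with a gripper value outside its range is refused whole. OPENING is the finger opening in mm, from 0 to 88.1, set as the call begins (- or left out, the last holds). The fingers move at their own pace and stop on an object; the grip force is fixed at half the most. Time passes only in rows, so rows that repeat a pose let the fingers close. It gives the time, the measured TCP pose, the force and the opening at its end, in the units of the state.
- sense(): the state, without advancing time (a new reading comes with each control period).
- viewer.read_camera(name): name is "scene" or "top"; returns a dict with "image" (420x560x3 uint8, red, green, blue), "mtx" (3x3 intrinsics, pixels), "k1" (the pictures are not rectified: a ray, as slopes to the right and down, at radius r is drawn at 1 + k1 r^2 times it, then the intrinsics apply), "R" (3x3) and "t" (3): a world point X has camera coordinates R X + t. Camera axes: x right, y down, z forward; pixel columns grow to the right and rows downward; lengths in m; the calibration is good to about 2 mm. A picture is of the moment at which its call begins. There is no depth.
- hand_in(): hands the job in, once; it reports no verdict.
The state is a dict: "t": time; "qpos": joint angles; "qvel": joint speeds; "tau": joint torques, N m; "ee_pos": TCP position; "eef_rot": TCP orientation; "contact_force": force on the tool from outside, world axes, zero at the start; "wrist_torque": the same for the moment, N m; "width": finger opening in m.
Only numpy, scipy, OpenCV 4.12 (cv2) and the standard library are available. Lean on these libraries where they do the work, as an engineer would, in place of code of your own. Each camera call takes 0.05 s, during which the arm holds its last target. There are 200 camera calls.

## Working session

There is one attempt and no reset: what is moved stays moved. The work goes in short steps, Python scripts to look and compute and a shell command to move; the robot and the scene stay as the last step left them, time stands still between calls to the robot, and variables do not carry over. Pictures are saved under pics/ and viewed, about 8 in all and at most 12, crops included, and the job is handed in when it is done.

```bash
ls; mkdir -p pics; python3 - <<'E'
from cell import sense, viewer
import cv2,numpy as np
s=sense();print(s)
for n in("scene","top"):
    c=viewer.read_camera(n);cv2.imwrite(f"pics/{n}0.png",c["image"][:,:,::-1]);print(n,c["mtx"],c["k1"],c["R"],c["t"])
    np.savez(f"{n}.npz",**c)
a=cv2.imread("pics/scene0.png");b=cv2.imread("pics/top0.png")
E
```

```text
pics
{'t': 0.0, 'qpos': array([-8.96317231e+01,  1.79600637e+01,  8.58536517e+01,  3.75499632e-04,
        7.62590832e+01, -1.27987242e+01]), 'qvel': array([ 0.02956067, -0.05163282,  0.03708802,  0.0583029 , -0.03932057,
        0.07821362]), 'tau': array([-5.54859835e-04, -4.02199781e+01, -2.52273452e+01,  6.93617156e-02,
        3.51983216e-02, -7.38807944e-05]), 'ee_pos': array([ 0.11958826, -0.51095482,  0.23815788]), 'eef_rot': array([[ 2.27788590e-01, -1.80073505e-06,  9.73710613e-01],
       [-9.73709827e-01,  1.27058819e-03,  2.27788408e-01],
       [-1.23759540e-03, -9.99999193e-01,  2.87672100e-04]]), 'contact_force': array([ 0.84263001,  0.55266643, -0.28823382]), 'wrist_torque': array([-0.03736194,  0.03262125, -0.04169183]), 'width': 0.08809969739929138}
scene [[488.47003157   0.         282.40671723]
 [  0.         488.47003157 208.07170445]
 [  0.           0.           1.        ]] -0.010928040234336106 [[-0.62997864  0.77660383 -0.00366122]
 [ 0.620419    0.50043515 -0.60385837]
 [-0.46712652 -0.38268936 -0.79708322]] [ 0.32662848 -0.29420062  1.21037314]
top [[415.09029827   0.         280.55966746]
 [  0.         415.09029827 202.29824018]
 [  0.           0.           1.        ]] 0.004672072954121483 [[ 0.02866785 -0.99892847 -0.03633279]
 [-0.98294189 -0.02156584 -0.18264765]
 [ 0.18166839  0.04094914 -0.98250688]] [0.0300896  0.57190441 0.67333433]
```

View pics/top0.png

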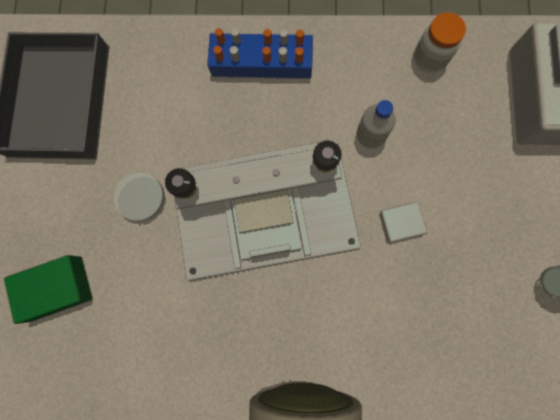

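View pics/scene0.png

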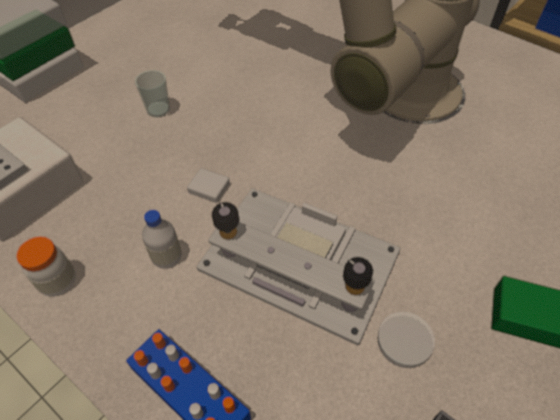

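The top view shows the left knob at about (180,183), the right knob at (327,155), the tab at about (270,250), and base corner bolts at (193,271) and (352,241). In the scene view the left knob is at (358,273) and the right one at (226,217). A bottle stands near the right knob and a dish near the left.

```bash
cat > h.py <<'E'
import numpy as np,cv2
def ray(c,uv):
    K=c["mtx"];p=(np.array(uv,float)-K[:2,2])/K[0,0]
    q=p.copy()
    for _ in range(5): q=p/(1+float(c["k1"])*(q@q))
    return -c["R"].T@c["t"], c["R"].T@np.array([*q,1])
def onz(c,uv,z):
    o,d=ray(c,uv);return o+d*(z-o[2])/d[2]
def tri(a,ua,b,ub):
    A=np.zeros((3,3));y=np.zeros(3)
    for c,u in((a,ua),(b,ub)):
        o,d=ray(c,u);d/=np.linalg.norm(d);P=np.eye(3)-np.outer(d,d);A+=P;y+=P@o
    return np.linalg.solve(A,y)
def blob(img,uv,r=18,th=55):
    u,v=uv;g=img[v-r:v+r,u-r:u+r].max(2)
    m=(g<th).astype(np.uint8);n,l,s,ce=cv2.connectedComponentsWithStats(m)
    i=1+s[1:,4].argmax();h=cv2.convexHull(cv2.findNonZero((l==i).astype(np.uint8)));M=cv2.moments(h)
    return np.array([M['m10']/M['m00']+u-r,M['m01']/M['m00']+v-r]),s[i]
E
python3 - <<'E'
from h import *
T=dict(np.load("top.npz"));S=dict(np.load("scene.npz"))
k={}
for n,a,b in(("L",(180,183),(358,273)),("R",(327,155),(226,217))):
    pa,sa=blob(T["image"],a);pb,sb=blob(S["image"],b)
    k[n]=tri(T,pa,S,pb);print(n,pa,sa,pb,sb,k[n],onz(T,pa,.121),onz(S,pb,.121))
L,R=[k[x][:2] for x in "LR"];d=L-R;print(np.linalg.norm(d),"yaw",np.degrees(np.arctan2(-d[0],d[1])),(L+R)/2)
for p in((193,271),(352,241)):print(onz(T,p,.018))
print("tab top corners",onz(T,(249,252),.06),onz(T,(290,247),.06))
cv2.imwrite("pics/crop.png",cv2.resize(np.vstack([T["image"][130:290,160:370],S["image"][170:330,195:405]])[:,:,::-1],None,fx=1.85,fy=1.85,interpolation=cv2.INTER_CUBIC))
E
```

```text
L [180.05008078 183.0455035 ] [  4   4  29  29 495] [357.5        273.21644378] [  4   3  28  31 553] [0.58677056 0.20624426 0.11794226] [0.58642962 0.20475942 0.121     ] [0.58802728 0.207473   0.121     ]
R [326.32730263 155.69791667] [  4   4  28  30 466] [225.15071407 216.91978122] [  5   4  25  29 457] [ 0.63689979 -0.02949901  0.11803957] [ 0.63638184 -0.02983233  0.121     ] [ 0.63802371 -0.02718615  0.121     ]
0.24101416517448593 yaw 12.004753552872538 [0.61183518 0.08837262]
[0.44864497 0.19967946 0.018     ]
[ 0.509697   -0.08420522  0.018     ]
tab top corners [0.48259515 0.09551722 0.06      ] [0.49287439 0.02603462 0.06      ]
```

View pics/crop.png

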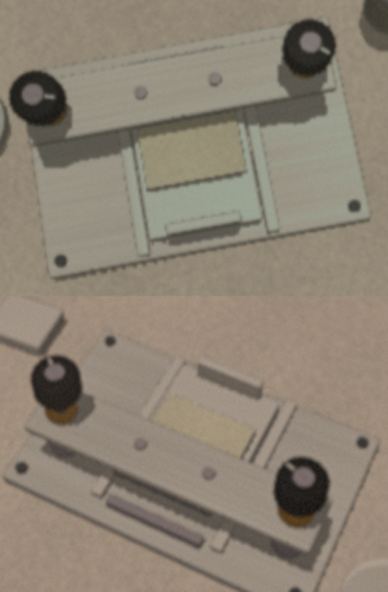

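```bash
python3 -m creep '[[-120,0,110,1],[-240,0,225,1],[-360,0,340,1],[-475,0,451,1],[-475,0,451,1.1],[-475,0,451,1.1],[-475,0,451,1.1],[-475,0,451,1.1],[-475,0,451,1.1],[-475,0,451,1.1],[-475,0,451,1.1],[-475,50,451,1.1],[-475,100,451,1.1],[-475,150,451,1.1],[-475,170,451,1.1],[-475,170,451,1.1]]' 0
python3 - <<'E'
from h import *
from cell import sense,viewer
s=sense();print(s)
T=dict(np.load("top.npz"));S=dict(np.load("scene.npz"))
print("bottle cap",tri(T,(385,108),S,(153,217)))
c=viewer.read_camera("top");cv2.imwrite("pics/t1.png",cv2.resize(c["image"][130:330,120:400,::-1],None,fx=2,fy=2))
E
```

```text
t: 2.1
ee_pos: [0.4497, 0.0541, 0.0676]
eef_rot: [[0.209, -0.003, 0.978], [-0.978, 0.0, 0.209], [-0.001, -1.0, -0.003]]
contact_force: [0.6, 0.1, 0.6]
width: 0.0004
{'t': 2.1, 'qpos': array([-8.01490733e+00,  2.22356924e+01,  1.09146650e+02,  9.84116042e-04,
        4.88070757e+01,  6.99216211e+01]), 'qvel': array([ 0.10177745, -2.54572588, -2.03488472,  0.04156211,  1.31795296,
       -0.05171938]), 'tau': array([-7.56447134e-02, -3.46834946e+01, -1.72556949e+01,  2.68511666e-02,
       -3.32097458e-01, -1.66803584e-04]), 'ee_pos': array([0.44967634, 0.05413328, 0.06764673]), 'eef_rot': array([[ 2.08982183e-01, -3.27186422e-03,  9.77913975e-01],
       [-9.77918775e-01,  4.73751078e-04,  2.08984794e-01],
       [-1.14705767e-03, -9.99994535e-01, -3.10061192e-03]]), 'contact_force': array([0.56974114, 0.06653412, 0.58539756]), 'wrist_torque': array([ 0.00968501,  0.00150804, -0.00711892]), 'width': 0.0003598323525897208}
bottle cap [ 0.71665461 -0.1224931   0.12367924]
```

View pics/t1.png

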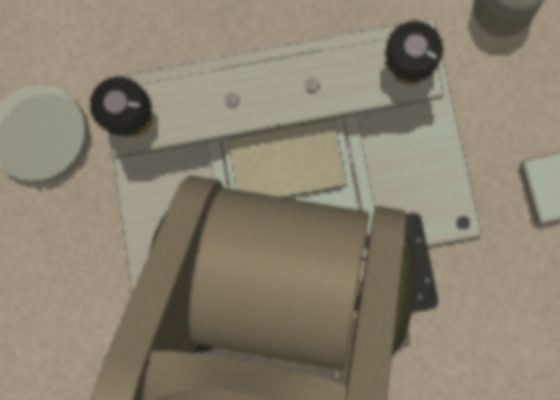

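The pointers are visible: the left one points about 5° below image-right and the right one about 30° below. Next I lower and approach the tab.

```bash
python3 -m creep '[[0,10,0,0],[0,20,0,0],[0,20,8,0],[0,20,14,0],[0,20,18,0],[0,20,21,0],[0,20,24,0],[0,20,27,0],[0,20,30,0],[0,20,33,0],[0,20,36,0],[0,20,39,0]]'; python3 -m creep '[[0,0,3,0],[0,0,6,0],[0,0,9,0],[0,0,11,0],[0,0,13,0],[0,0,14,0]]'
```

```text
t: 3.65
ee_pos: [0.4879, 0.0622, 0.0487]
eef_rot: [[0.209, -0.002, 0.978], [-0.978, -0.0, 0.209], [-0.0, -1.0, -0.002]]
contact_force: [-5.2, -0.9, 4.0]
width: 0.0008
t: 4.4
ee_pos: [0.5018, 0.0651, 0.0487]
eef_rot: [[0.209, -0.002, 0.978], [-0.978, -0.0, 0.209], [-0.0, -1.0, -0.002]]
contact_force: [-6.0, -1.6, 3.1]
width: 0.0004
```

```bash
python3 -m creep '[[0,0,1,0],[0,0,2,0],[0,0,3,0],[0,0,4,0],[0,0,4,0]]';  python3 -m creep '[[0,0,1,0],[0,0,1,0]]' | grep -E "ee_pos|force";python3 -m creep '[[0,0,1,0],[0,0,1,0]]' | grep -E "ee_pos|force"
```

```text
t: 5.03
ee_pos: [0.5058, 0.066, 0.0487]
eef_rot: [[0.209, -0.001, 0.978], [-0.978, 0.0, 0.209], [-0.0, -1.0, -0.001]]
contact_force: [-5.3, -1.1, 3.5]
width: 0.0002
ee_pos: [0.507, 0.0662, 0.0487]
contact_force: [-4.9, -1.1, 2.8]
ee_pos: [0.5082, 0.0664, 0.0487]
contact_force: [-4.5, -1.1, 3.0]
```

```bash
for i in 1 2 3; do python3 -m creep '[[0,0,1,0],[0,0,1,0]]' | grep -E "ee_pos|force";done
```

```text
ee_pos: [0.5093, 0.0666, 0.0487]
contact_force: [-2.9, -0.2, 1.4]
ee_pos: [0.5095, 0.0667, 0.0487]
contact_force: [-7.4, -2.2, 4.8]
ee_pos: [0.5096, 0.0667, 0.0487]
contact_force: [-13.0, -3.2, 9.8]
```

The cassette stalled at TCP press-x of about -104.6 mm and the force rose, so it is home. Next I back off and go over to the left knob.

```bash
python3 -m creep '[[0,0,-15,0],[0,0,-30,0],[0,-60,-30,0],[0,-115,-30,0],[0,-121,-30,-10],[-40,-121,10,-20],[-80,-121,50,-30],[-120,-121,90,-40],[-120,-121,104,-50],[-120,-121,104,-60],[-120,-121,104,-70],[-120,-121,104,-70],[-120,-121,104,-70],[-120,-121,104,-70]]' 88
cat >> h.py <<'E'
L=np.array([.5868,.2062]);R=np.array([.6369,-.0295])
def to(p,z):
    from cell import sense
    s=sense();d=s["eef_rot"].T@(np.array([*p,z])-s["ee_pos"])*1e3
    print("shift",d.round(1),"q6",s["qpos"][5].round(1),"f",s["contact_force"].round(1),"m",s["wrist_torque"].round(3),"w",round(s["width"]*1e3,1),"t",s["t"])
E
python3 -c "
from h import *
to(L,.102)
from cell import viewer
for n in ('top','scene'):
    c=viewer.read_camera(n);cv2.imwrite('pics/%s2.png'%n,c['image'][:,:,::-1])
a=cv2.imread('pics/top2.png');b=cv2.imread('pics/scene2.png')
cv2.imwrite('pics/c2.png',cv2.resize(np.vstack([a[120:290,120:400],b[150:340,160:440]]),None,fx=1.6,fy=1.6))
"
```

```text
t: 8.02
ee_pos: [0.5879, 0.2061, 0.1698]
eef_rot: [[0.99, 0.0, 0.14], [-0.14, 0.0, 0.99], [0.0, -1.0, 0.0]]
contact_force: [0.1, -1.1, -0.5]
width: 0.0878
shift [-1.1 67.8 -0. ] q6 16.6 f [ 0.1 -1.1 -0.5] m [-0.043 -0.068 -0.015] w 87.8 t 8.025
```

View pics/c2.png

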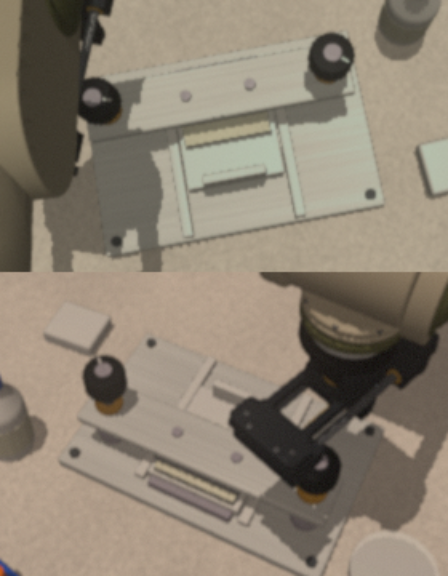

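The cassette is home, with the sheets next to the stop in the lower crop, and the open gripper is above the left knob. Now I descend, grip, and turn 20° to feel the free torque.

```bash
python3 -m creep '[[-1,40,0,0],[-1,68,0,0],[-1,68,0,0],[-1,68,0,0]]' 88 | grep -E "pos|force"; python3 -m creep '[[0,0,0,0],[0,0,0,0],[0,0,0,0],[0,0,0,0],[0,0,0,0]]' 30; python3 -c "from h import *;to(L,.102)";python3 -m creep '[[0,0,0,7],[0,0,0,14],[0,0,0,21]]' >/dev/null; python3 -c "from h import *;to(L,.102)"
```

```text
ee_pos: [0.5875, 0.2063, 0.1032]
contact_force: [-0.2, 0.6, 0.8]
t: 9.25
ee_pos: [0.5876, 0.2061, 0.1018]
eef_rot: [[0.99, 0.002, 0.138], [-0.138, 0.0, 0.99], [0.002, -1.0, 0.0]]
contact_force: [5.4, -0.2, 0.8]
width: 0.043
shift [-0.8 -0.2 -0. ] q6 16.5 f [ 5.4 -0.2  0.8] m [ 0.015 -0.723  0.006] w 43.0 t 9.25
shift [-0.6 -0.2 -0.3] q6 37.7 f [ 4.5  0.1 -2.5] m [-0.018 -0.599  0.35 ] w 43.0 t 9.625
```

```bash
python3 -m creep '[[0,0,0,8],[0,0,0,16],[0,0,0,24]]' >/dev/null; python3 -c "from h import *;to(L,.102)";python3 -m creep '[[0,0,0,8],[0,0,0,16],[0,0,0,24]]' >/dev/null; python3 -c "from h import *;to(L,.102)"; python3 -m creep '[[0,0,0,0],[0,0,0,0],[0,0,0,0]]' 88 |tail -1;  python3 -m creep '[[0,-40,0,0],[0,-68,0,0],[0,-68,0,0]]' >/dev/null; python3 -c "from h import *;to(R,.17)
from cell import viewer;c=viewer.read_camera('top');cv2.imwrite('pics/k3.png',cv2.resize(c['image'][130:230,150:370,::-1],None,fx=3.5,fy=3.5,interpolation=2))"
```

```text
shift [-0.4 -0.2 -0.4] q6 61.7 f [ 3.7 -1.1 -1.3] m [-0.006 -0.569  0.39 ] w 43.5 t 10.0
shift [-0.  -0.2 -0.5] q6 85.7 f [ 3.   1.5 -1.7] m [ 0.105 -0.493  0.37 ] w 43.1 t 10.375
width: 0.071
shift [240.9   1.7  -5.5] q6 85.5 f [-0.1  0.8 -1.1] m [-0.001 -0.003 -0.024] w 87.9 t 11.125
```

```bash
python3 -m creep '[[55,0,-1,-10],[110,0,-2,-20],[165,0,-3,-30],[220,0,-5,-40],[241,1,-5,-50],[241,1,-5,-60],[241,1,-5,-70],[241,1,-5,-70],[241,1,-5,-70],[241,1,-5,-70]]' >/dev/null; python3 -c "from h import *;to(R,.102)
from cell import viewer;c=viewer.read_camera('top');cv2.imwrite('pics/k4.png',cv2.resize(c['image'][130:230,150:370,::-1],None,fx=3.5,fy=3.5,interpolation=2))"
```

```text
shift [ 0.6 66.4  0.2] q6 -6.2 f [ 0.7  0.3 -0.9] m [ 0.012 -0.109  0.01 ] w 87.8 t 12.425
```

View pics/k4.png

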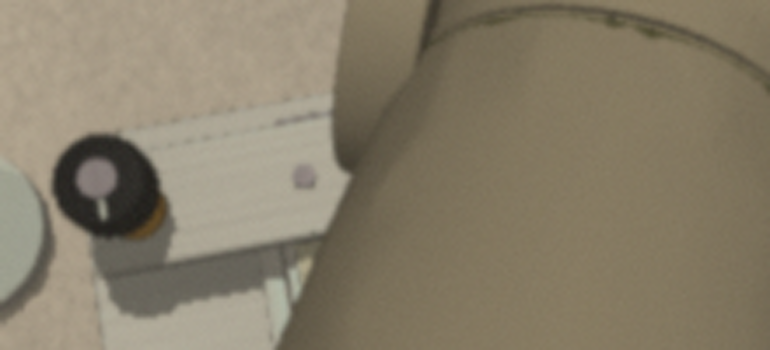

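Left pointer has gone from about 8° to about 80° below image-right, so the knob followed the gripper. Now the right knob, the same way.

```bash
python3 -m creep '[[1,40,0,0],[1,66,0,0],[1,66,0,0],[1,66,0,0]]' 88 | grep -E "pos|force"; python3 -m creep '[[0,0,0,0],[0,0,0,0],[0,0,0,0],[0,0,0,0],[0,0,0,0]]' 30 >/dev/null; python3 -c "from h import *;to(R,.102)"; for i in 1 2 3; do python3 -m creep '[[0,0,0,8],[0,0,0,16],[0,0,0,24]]' >/dev/null; python3 -c "from h import *;to(R,.102)"; done
```

```text
ee_pos: [0.638, -0.0299, 0.1041]
contact_force: [0.7, -0.3, 0.6]
shift [-0.6  0.8  0.2] q6 -6.2 f [ 0.  -0.1  0. ] m [-0.028 -0.154 -0.004] w 43.2 t 13.6
shift [-0.1  0.7  0.1] q6 18.0 f [-3.3  1.2  1.8] m [0.067 0.475 0.382] w 43.0 t 13.975
shift [0.5 0.7 0.2] q6 42.0 f [-6.7  2.3  3.5] m [0.358 0.825 0.366] w 43.7 t 14.35
shift [0.9 0.7 0.4] q6 66.0 f [-7.   5.2  4.2] m [0.774 1.076 0.43 ] w 43.2 t 14.725
```

```bash
python3 -m creep '[[0,0,0,0],[0,0,0,0],[0,0,0,0]]' 88 |tail -1;  python3 -m creep '[[0,-40,0,0],[0,-67,0,0],[0,-67,0,0]]' >/dev/null; python3 -c "from h import *;to(L,.17)"
```

```text
width: 0.0709
shift [-241.7    1.2   -5. ] q6 65.7 f [-0.3 -0.3 -0.5] m [-0.002 -0.011 -0.035] w 87.9 t 15.475
```

```bash
python3 -m creep '[[-55,0,-1,-10],[-110,0,-2,-20],[-165,0,-3,-30],[-220,0,-5,-40],[-242,1,-5,-50],[-242,1,-5,-60],[-242,1,-5,-70],[-242,1,-5,-70],[-242,1,-5,-70],[-242,1,-5,-70]]' >/dev/null; python3 -c "from h import *;to(L,.102)
from cell import viewer;c=viewer.read_camera('top');cv2.imwrite('pics/k5.png',cv2.resize(c['image'][130:230,150:370,::-1],None,fx=3.5,fy=3.5,interpolation=2))"
```

```text
shift [ 0.9 66.4 -0.3] q6 17.7 f [-0.3 -0.8  0.1] m [-0.021 -0.091 -0.033] w 88.0 t 16.725
```

View pics/k5.png

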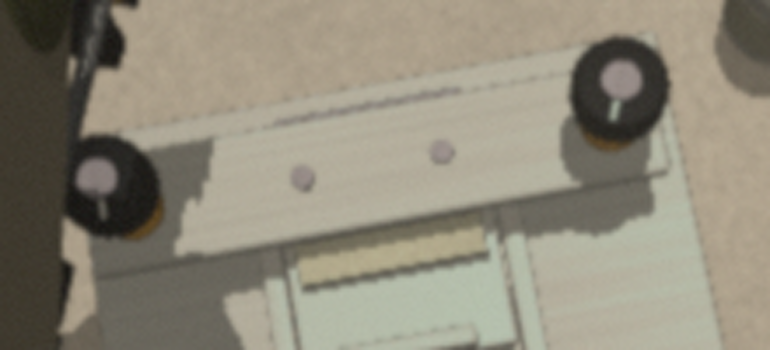

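The right pointer now reads about 99° below image-right and the left about 82°, so the right is about 0.3 rad ahead (1.4 mm). Next is the left knob, in finer steps with torque readings.

```bash
python3 -m creep '[[1,40,0,0],[1,67,0,0],[1,67,0,0],[1,67,0,0]]' 88 | grep -E "pos|force"; python3 -m creep '[[0,0,0,0],[0,0,0,0],[0,0,0,0],[0,0,0,0],[0,0,0,0]]' 30 >/dev/null; python3 -c "from h import *;to(L,.102)"; for i in 1 2 3 4; do python3 -m creep '[[0,0,0,4.5],[0,0,0,9]]' >/dev/null; python3 -c "from h import *;to(L,.102)"; done
```

```text
ee_pos: [0.5876, 0.2067, 0.1031]
contact_force: [0.4, 0.2, -0.2]
shift [-0.8 -0.2 -0.4] q6 17.6 f [ 5.1 -0.4 -0.1] m [-0.041 -0.559  0.077] w 43.1 t 17.9
shift [-0.8 -0.2 -0.5] q6 26.7 f [ 4.2  1.5 -2. ] m [-0.058 -0.62   0.385] w 43.2 t 18.15
shift [-0.7 -0.2 -0.6] q6 35.7 f [ 4.5  0.8 -2.1] m [-0.073 -0.679  0.477] w 43.4 t 18.4
shift [-0.6 -0.2 -0.7] q6 44.7 f [ 3.2 -0.1 -1.9] m [-0.037 -0.615  0.395] w 42.8 t 18.65
shift [-0.4 -0.2 -0.8] q6 53.7 f [ 4.6 -0.5 -2.5] m [-0.136 -0.669  0.405] w 43.0 t 18.9
```

```bash
for i in 1 2 3; do python3 -m creep '[[0,0,0,4.5],[0,0,0,9]]' >/dev/null; python3 -c "from h import *;to(L,.102)"; done; python3 -m creep '[[0,0,0,0],[0,0,0,0],[0,0,0,0]]' 88 |tail -1;  python3 -m creep '[[0,-40,0,0],[0,-68,0,0],[0,-68,0,0]]' >/dev/null; python3 -c "from h import *;to(R,.17)"
```

```text
shift [-0.4 -0.2 -0.9] q6 62.7 f [ 4.3  0.2 -2.8] m [-0.069 -0.628  0.379] w 43.0 t 19.15
shift [-0.2 -0.2 -0.9] q6 71.7 f [ 5.1 -0.3 -1.5] m [-0.115 -0.648  0.424] w 42.6 t 19.4
shift [-0.1 -0.2 -0.9] q6 80.7 f [ 4.5 -0.7 -1.8] m [-0.086 -0.588  0.463] w 43.0 t 19.65
width: 0.0708
shift [239.9   1.6 -26.7] q6 80.5 f [ 0.1  0.3 -0.3] m [0.014 0.035 0.049] w 88.1 t 20.4
```

```bash
python3 -m creep '[[55,0,-6,-10],[110,0,-12,-20],[165,0,-18,-30],[220,0,-24,-40],[240,2,-27,-50],[240,2,-27,-60],[240,2,-27,-70],[240,2,-27,-70],[240,2,-27,-70]]' >/dev/null; python3 -c "from h import *;to(R,.102)"
```

```text
shift [ 1.4 64.9  0.4] q6 -11.1 f [-0.8 -0.2  0.4] m [-0.069 -0.038 -0.026] w 88.2 t 21.525
```

```bash
python3 -m creep '[[1,40,0,0],[1,65,0,0],[1,65,0,0],[1,65,0,0]]' 88 | grep -E "pos|force"; python3 -m creep '[[0,0,0,0],[0,0,0,0],[0,0,0,0],[0,0,0,0],[0,0,0,0]]' 30 >/dev/null; python3 -c "from h import *;to(R,.102)"; for i in 1 2 3 4 5; do python3 -m creep '[[0,0,0,4.5],[0,0,0,9]]' >/dev/null; python3 -c "from h import *;to(R,.102)"; done
```

```text
ee_pos: [0.6373, -0.03, 0.1039]
contact_force: [0.7, -0.4, -0.2]
shift [-0.8  0.8  0.5] q6 -11.3 f [ 4.7  0.2 -0.6] m [-0.11  -0.797 -0.001] w 43.3 t 22.65
shift [-0.6  0.8  0.4] q6 -2.2 f [ 3.1  0.1 -1.5] m [-0.043 -0.585  0.499] w 42.7 t 22.9
shift [-0.4  0.8  0.3] q6 6.8 f [ 1.3 -0.1 -0.7] m [ 0.018 -0.436  0.47 ] w 43.4 t 23.15
shift [-0.2  0.8  0.3] q6 15.8 f [0.4 1.7 0.1] m [-0.053 -0.265  0.538] w 42.9 t 23.4
shift [-0.   0.8  0.3] q6 24.8 f [-1.5  1.7  1.3] m [ 0.073 -0.088  0.57 ] w 43.1 t 23.65
shift [0.2 0.8 0.3] q6 33.8 f [-3.4  2.8  1.3] m [0.058 0.058 0.628] w 43.1 t 23.9
```

Torque on the right rises steadily from about 0.39 free to about 0.61–0.63, which means roughly 95 N of clamp. I'll let go, check the pointers, and make the last small trim at the left.

```bash
python3 -m creep '[[0,0,0,0],[0,0,0,0],[0,0,0,0]]' 88 |tail -1;  python3 -m creep '[[0,-40,0,0],[0,-67,0,0],[0,-67,0,0]]' >/dev/null; python3 -c "from h import *;to(L,.17)"
```

```text
width: 0.0707
shift [-207.3    1.2  124.4] q6 33.7 f [ 0.1  0.2 -0.3] m [-0.055 -0.09   0.044] w 87.8 t 24.65
```

```bash
python3 -m creep '[[-50,0,30,-5],[-100,0,60,-10],[-150,0,90,-20],[-190,0,114,-20],[-207,1,124,-20],[-207,1,124,-20],[-207,1,124,-20],[-207,1,124,-20]]' >/dev/null; python3 -c "from h import *;to(L,.102)
from cell import viewer;c=viewer.read_camera('top');cv2.imwrite('pics/k6.png',cv2.resize(c['image'][130:230,150:370,::-1],None,fx=3.5,fy=3.5,interpolation=2))"
```

```text
shift [-0.5 66.6  1.7] q6 35.5 f [ 0.3  0.4 -0.4] m [-0.036 -0.071 -0.004] w 87.9 t 25.65
```

View pics/k6.png

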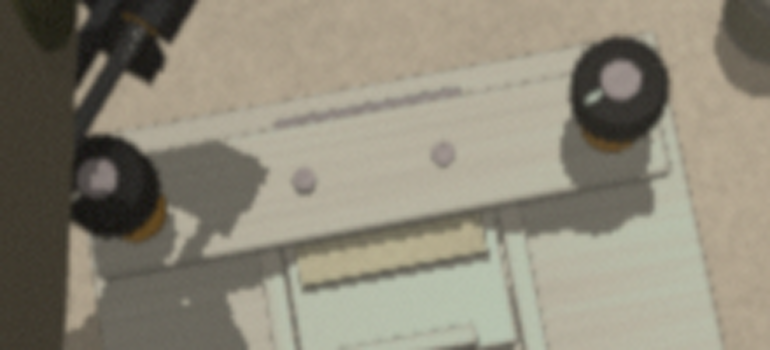

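The pointers read about 146° (right) and about 141° (left), so the ends are level within about 0.5 mm. Now the final left trim, in small steps.

```bash
python3 -m creep '[[0,40,2,0],[0,67,2,0],[0,67,2,0],[0,67,2,0]]' 88 | grep -E "pos|force"; python3 -m creep '[[0,0,0,0],[0,0,0,0],[0,0,0,0],[0,0,0,0],[0,0,0,0]]' 30 >/dev/null; python3 -c "from h import *;to(L,.102)"; for i in 1 2 3 4 5; do python3 -m creep '[[0,0,0,1.5]]' >/dev/null; python3 -c "from h import *;to(L,.102)"; done
```

```text
ee_pos: [0.5877, 0.2075, 0.1031]
contact_force: [0.6, 0.3, -0.7]
shift [-0.7 -0.2 -1.4] q6 35.7 f [ 6.5 -2.3 -0.7] m [-0.301 -1.006  0.007] w 43.0 t 26.825
shift [-0.6 -0.2 -1.4] q6 37.1 f [ 6.9 -2.1 -2.3] m [-0.323 -0.918  0.581] w 43.4 t 26.95
shift [-0.6 -0.2 -1.4] q6 38.6 f [ 7.7 -2.2 -2.1] m [-0.292 -0.932  0.632] w 43.1 t 27.075
shift [-0.6 -0.2 -1.5] q6 40.1 f [ 7.4 -2.  -1.9] m [-0.363 -0.98   0.614] w 43.2 t 27.2
shift [-0.6 -0.2 -1.5] q6 41.6 f [ 6.7 -2.8 -2.9] m [-0.364 -1.002  0.652] w 43.3 t 27.325
shift [-0.6 -0.2 -1.5] q6 43.1 f [ 7.  -2.7 -2.6] m [-0.338 -0.948  0.606] w 43.2 t 27.45
```

```bash
for i in 1 2 3 4; do python3 -m creep '[[0,0,0,1]]' >/dev/null; python3 -c "from h import *;to(L,.102)"; done
```

```text
shift [-0.6 -0.2 -1.5] q6 44.1 f [ 7.1 -3.1 -3.2] m [-0.411 -1.005  0.613] w 42.9 t 27.575
shift [-0.5 -0.2 -1.5] q6 45.1 f [ 6.9 -2.7 -3. ] m [-0.338 -0.96   0.638] w 42.9 t 27.7
shift [-0.5 -0.2 -1.5] q6 46.1 f [ 6.9 -2.2 -2.5] m [-0.341 -1.006  0.653] w 43.3 t 27.825
shift [-0.5 -0.2 -1.5] q6 47.1 f [ 7.5 -3.  -2.7] m [-0.327 -0.998  0.634] w 43.2 t 27.95
```

Total from both screws is about 57 (right) + 51 (left), or 108 N. I'll release, retreat and check.

```bash
python3 -m creep '[[0,0,0,0],[0,0,0,0],[0,0,0,0],[0,0,0,0]]' 88 |tail -1;  python3 -m creep '[[0,-40,0,0],[0,-80,0,0],[0,-120,0,0],[0,-120,-60,0],[0,-120,-120,0],[0,-120,-150,0],[0,-120,-150,0],[0,-120,-150,0]]'; python3 -c "
from h import *
from cell import viewer
c=viewer.read_camera('top');a=c['image'][130:290,150:370,::-1]
d=viewer.read_camera('scene')['image'][170:330,185:405,::-1]
cv2.imwrite('pics/k7.png',cv2.resize(np.vstack([a,d]),None,fx=1.85,fy=1.85,interpolation=2))"
```

```text
width: 0.081
t: 29.45
ee_pos: [0.4941, 0.0906, 0.2219]
eef_rot: [[0.783, 0.001, 0.622], [-0.622, 0.0, 0.783], [0.0, -1.0, 0.0]]
contact_force: [-0.1, -0.7, -0.3]
width: 0.0882
```

View pics/k7.png

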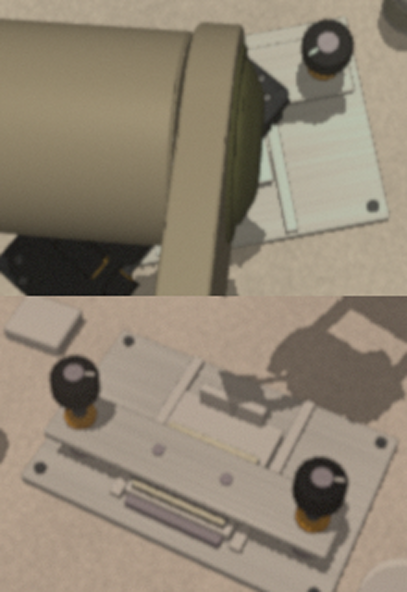

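Both pointers in the scene view stand at nearly the same angle, the cassette is home, and the robot is clear of everything.

```bash
python3 -c "
from cell import hand_in;print(hand_in())"
```

```text
the job is handed in; nothing more can be done
None
```

The cassette is home, the plate is screwed down on it, and the job is handed in at about 29.5 s. My estimate of the clamping force is about 108 N, inside the 85–135 N band. The hand-in reports no verdict.

- **Cassette:** I pushed it by the tab at about 6 N. It stalled at the stop, and I let the force build to about 17 N in all before backing off. The finger position then matched fully home to within about 1 mm.
- **Screwing down:** I turned the knobs left, right, left, right, left, with each turn 72° or less. By the knob pointers, the largest difference between the ends was about 4 mm.
- **Clamping force:** Torque rose from about 0.39 N m free to about 0.63 N m. Doubling each screw's load gives about 103 N (left) and 115–118 N (right). The right reading was taken before the final left trim, with the effect of that trim added. Adding the two loads gives the 108 N.
- **Level:** Before the final trim the pointers agreed to about 5°. After it they looked nearly parallel, with about 6° or 0.5 mm left between the ends. I read these angles by eye.
- **Last checks:** The final pictures showed the cassette at the stop and the gripper clear. The force reading was below 1 N. I did not touch anything else on the bench, and did not measure the other items' positions afterwards.

Ten pictures were viewed in all, more than the planned eight but within the limit of 12. The two cameras differed by about 2–3 mm on the knob positions, which put up to about 8 N of sideways force on the knobs and is a small source of error in the torque readings.

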